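Tip a fired roller out of its plaster mould into the swing tray

TASK

Swing the catch tray in (it has an upright handle) until it sits square under the front lip of the plaster mould, then use the mould's handle to tip the mould forward to about 45 degrees (never past 60) and hold it there until the fired clay roller has rolled out and come to rest in the tray. Then bring the mould back level, leaving the tray where it is with the roller in it. Do not touch the roller itself, and leave the mug, jar and spatula alone.

Things in the scene. Friction and masses are not known exactly. Their poses are not given: they have to be found in the camera images.
- stand: Wooden unmoulding stand, fixed to the table: base board 270 x 250 x 10 mm (x -180..90, y -65..185 in its frame) with two uprights 100 mm high (40 wide, 12 thick, at x = +-78, y = 0) that carry the mould between them. Origin on the table under the mould's centre; x along the mould's axle, roughly away from the robot, y towards the tray's side, z up.
- mould_axis (a point): Centre of the mould's level axle (along the stand's x), 85 mm above the table.
- mould (a joint): Tilt of the mould about its axle, rad: 0 level, positive tips it forward (lip down, towards the stand's +y); range -0.3 to 1.35. Stiff axle (0.45 N m): it stays where left, there is no stop at level.
- tip_handle (a point): Middle of the free part of the mould's handle: a round dark wood bar 16 mm thick, parallel to the axle, 120 mm above the axle when the mould is level, on a steel strip rising from the mould's +x end. The bar reaches 85 mm along the axle, x = 60 to 145 mm in the stand's frame (this point at x = 115 mm); it is free on both sides and moves with the mould.
- mould_lip (a point): Middle of the mould's front lip (the edge over which the roller leaves), 45 mm in front of (+y) and 20 mm above the axle when level. The mould is a white plaster block 116 mm long (along the axle), 90 mm wide, from 36 mm below to 30 mm above the axle, with a V channel along it; the channel's front face rises at 30 degrees to the lip, so the roller leaves beyond about 30 degrees of tilt.
- tray_pivot (a point): Upright pivot of the tray's swing arm, at x = -130, y = 124 mm in the stand's frame, 35 mm above the table (pivot top 55 mm).
- tray (a joint): Swing of the catch tray about the upright pivot, rad: 0 = square under the mould's lip with its arm parallel to the axle, positive swings it away (counter-clockwise from above); range -0.06 to 1.5. Stiff (0.5 N m): stays where left.
- tray_in (a point): Centre of the catch tray's inner floor, 130 mm from the pivot, 22 mm above the table; x points along the arm away from the pivot. Open aluminium tray 130 (along the arm) x 120 mm outside, walls 4 mm, rim 56 mm above the table.
- tray_handle (a point): Top end of the tray's handle: upright dark wood post 16 mm thick, 75 mm tall, its top 101 mm above the table, at the tray's outer end, 205 mm from the pivot.
- roller: Hard terracotta roller, 40 mm diameter, 90 mm long, about 220 g, lying in the mould's channel along the axle. Origin at its centre, x along its length.
- mug: White mug, 80 mm wide, 95 mm high, bystander; origin under its centre.
- jar: Closed glass jar, 70 mm wide, 90 mm high, bystander; origin under its centre.
- spatula: Spatula 200 mm long lying flat, bystander; origin under its middle.
Things that resemble listed ones, but are neither listed nor needed, are in the scene too. What is meant by the roller is not turquoise, and is the smaller of those in its own colour.

How it is judged:
By the outcome, as a careful person would: the job done as asked, in the order asked, and still so for the second after the job is handed in, with the robot touching nothing.
It also fails if it takes over 70 s, if anything falls off the work surface, if the arm or the gripper's body presses on something with over 40 N, if the wrist force passes 120 N, or if a joint passes its speed limit or range.

ROBOT

A 6-joint arm with a two-finger parallel gripper is mounted at the origin on the work surface. World frame = base frame: x ahead of the robot, y to its left, z up, the work surface at z = 0. Lengths are in m, angles in rad, forces in N, time in s.
With the tool pointing down it reaches from about 0.35 to 0.775 m from the base axis. Payload 7.3 kg.
Tool frame: the origin (TCP) lies between the finger pads; the fingertips stand 14 mm ahead of it and the grasp point (between the pads) lies 5 mm behind it; z points along the fingers, y is the line along which they close (so a half turn about z gives the same grasp; the last joint's range is limited). The gripper opens to 92 mm and grips with 3 to 60 N. Pads are 19 mm wide; open, the fingers measure 130 mm over their backs; the gripper's body (75 mm by 190 mm) begins 47 mm behind the grasp point.
Start: joints at [-1.305, 0.342, 1.524, -0, 1.275, -0.146], TCP at [0.21, -0.481, 0.241] pointing down, gripper open.
Joint ranges: [-2.53, 2.53], [-0.77, 2.02], [0.04, 2.7], [-1, 4.14], [0.28, 2.66], [-3.11, 3.11]. Speed limits (rad/s): [2.57, 2.57, 3.14, 3.14, 3.14, 3.14].

INTERFACE

Orientations are given as [roll, pitch, yaw] about the fixed x, y, z axes, in that order (R = Rz(yaw) Ry(pitch) Rx(roll)).
In Python, from cell import robot, eyes gives the robot as it stands. The module is installed in compiled form; this text tells all that it offers.
- The arm moves only by the shell command python3 -m handwheel 'ROWS' [FORCE]. ROWS is JSON, one flat list of numbers, 5 for each row, row after row: the shift along the world's x, y, z in mm, then the turn about the world's z in rad, then the opening, from 0 (shut) to 1 (fully open). In form: [x, y, z, spin, jaw, x, y, z, spin, jaw, ...]. A call has 1 to 8 rows; each row shifts and turns the commanded pose from where the row before left it; what a row does not reach is not made up. A row lasts 1/10 s, in which the tool goes at most 50 mm and 8.59 degrees, less where a joint would pass 70% of its speed; a pose out of reach is approached as far as the arm can. A call with a gripper value outside its range is refused whole. The fingers move at their own pace and stop on an object; FORCE is the grip in N (left out, the last holds). Time passes only in rows, so rows that do not move let the fingers close. It gives the time, the measured TCP pose, the force, the opening and the grip force at its end, in the units of the state.
- robot.observe(): the state, without advancing time (a new reading comes with each control period).
- eyes.read_camera(name): name is "scene" or "side" or "wrist"; returns (picture, depth): 420x560x3 uint8, blue, green, red; 420x560 float32, m along the optical axis (not along the pixel's ray), 0 where there is no reading.
- eyes.calibration(name): a dict with "fx", "fy", "cx", "cy" (pixels), "dist_coeffs" ([k1, k2, p1, p2, k3] as OpenCV has them; the pictures are not rectified), "world_to_cam" (4x4, takes a point from world to camera coordinates). Camera axes: x right, y down, z forward; pixel columns grow to the right and rows downward; lengths in m; the calibration is good to about 2 mm. A picture is of the moment at which its call begins: read the wrist's pose just before it. calibration takes no time and is no camera call; for the wrist camera it gives the pose at the moment of the call.
- robot.hand_in(): hands the job in; it is judged then, once.
The state is a dict: "time": time; "qpos": joint angles; "qvel": joint speeds; "joint_efforts": joint torques, N m; "tool_pos": TCP position; "tool_rot": TCP orientation; "contact_force": force on the tool from outside, world axes, zero at the start; "torque": the same for the moment, N m; "opening": finger opening in m; "grip_force": force on a finger pad.
Only numpy, scipy, OpenCV 4.12 (cv2) and the standard library are available. Lean on these libraries where they do the work, as an engineer would, in place of code of your own. Each camera call takes 0.05 s, during which the arm holds its last target. There are 200 camera calls.

## Working session

There is one attempt and no reset: what is moved stays moved. The work goes in short steps, Python scripts to look and compute and a shell command to move; the robot and the scene stay as the last step left them, time stands still between calls to the robot, and variables do not carry over. Pictures are saved under pics/ and viewed, at most 10 in all, crops included, and the job is handed in when it is done.

```bash
mkdir -p pics; cat > h.py <<'E'
import numpy as np, cv2
from cell import robot, eyes
def snap(n,tag):
    p,d=eyes.read_camera(n); c=eyes.calibration(n)
    cv2.imwrite(f'pics/{tag}.png',p); np.savez(f'{tag}.npz',p=p,d=d,K=np.array([[c['fx'],0,c['cx']],[0,c['fy'],c['cy']],[0,0,1]]),D=np.array(c['dist_coeffs'],float),T=np.array(c['world_to_cam']))
def load(tag): return np.load(tag+'.npz')
def ray(s,u,v):
    n=cv2.undistortPoints(np.array([[[u,v]]],float),s['K'],s['D'])[0,0]
    R=s['T'][:3,:3];o=-R.T@s['T'][:3,3]; return o,R.T@np.array([n[0],n[1],1])
def at_z(s,u,v,z):
    o,d=ray(s,u,v); return o+d*(z-o[2])/d[2]
def pt(s,u,v,r=1):
    w=s['d'][v-r:v+r+1,u-r:u+r+1]; w=w[w>0]; o,d=ray(s,u,v); return o+d*np.median(w)
def proj(s,P):
    rv=cv2.Rodrigues(s['T'][:3,:3])[0]; return cv2.projectPoints(np.array(P,float).reshape(-1,3),rv,s['T'][:3,3],s['K'],s['D'])[0][:,0]
E
python3 - <<'E'
from h import *
snap('scene','scene0'); snap('side','side0')
a=np.hstack([cv2.imread('pics/scene0.png'),cv2.imread('pics/side0.png')])
for t in('scene0','side0'):
    s=load(t);print(-s['T'][:3,:3].T@s['T'][:3,3], s['T'][2,:3])
o=robot.observe();print(o['time'],o['tool_pos'],o['tool_rot'],o['contact_force'])
E
```

```text
[ 1.35063218 -0.3562316   1.41970616] [-0.50256388  0.2458013  -0.82886143]
[-0.1452676  -1.13843732  0.93809659] [ 0.47133282  0.72627599 -0.50036842]
0.1 [ 0.21006823 -0.4807732   0.24012155] [-3.14022105e+00 -1.81172568e-04  4.11862673e-01] [0.12774528 0.12723021 0.0606474 ]
```

View pics/scene0.png

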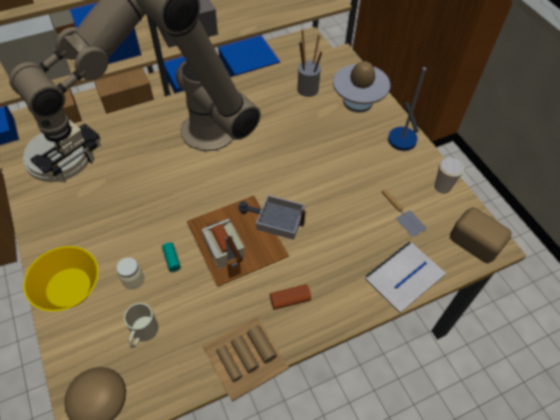

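View pics/side0.png

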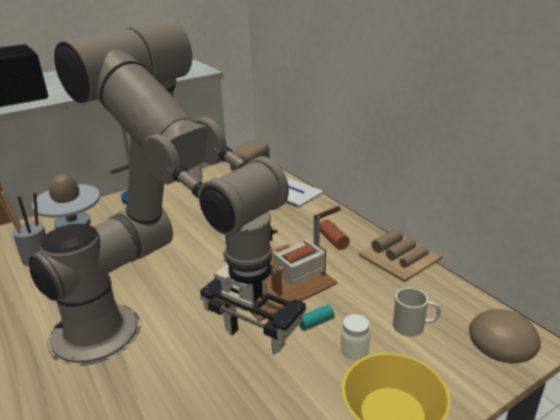

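Scene view: stand board (188–287, 198–282), mould with small terracotta roller (222,236), tip handle (~235,245), tray (281,217) and its post (303,217), and pivot (243,207). Roller candidates are the terracotta one in the mould (222,236), the larger terracotta one on the table (290,297), and the turquoise one (171,257). By the description it is the one in the mould, so I'll check it in a crop.

```bash
python3 - <<'E'
from h import *
p=cv2.imread('pics/scene0.png')[185:295,175:325]
cv2.imwrite('pics/crop0.png',cv2.resize(p,None,fx=5,fy=5,interpolation=cv2.INTER_CUBIC))
s=load('scene0')
for u,v in [(188,237),(257,198),(287,250),(215,282)]: print(u,v,at_z(s,u,v,.01).round(3))
E
```

```text
188 237 [ 0.434 -0.234  0.01 ]
257 198 [0.381 0.035 0.01 ]
287 250 [0.612 0.04  0.01 ]
215 282 [ 0.624 -0.212  0.01 ]
```

View pics/crop0.png

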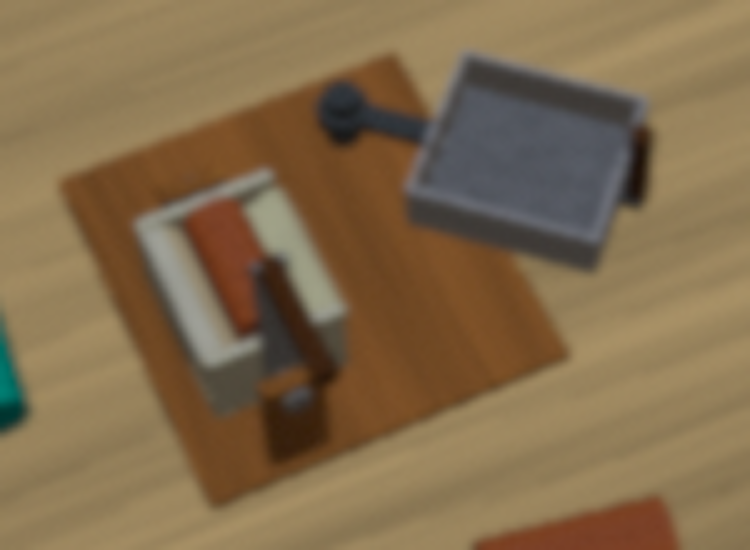

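The crop shows the terracotta roller in the channel (crop 225,265), smaller than the table one, so the choice holds. The bar runs from crop (270,265) to (322,372), the pivot is at (342,100) and the tray post is at (638,165). Board corners are (60,185), (393,55), (568,355) and (212,505).

```bash
cat > fit.py <<'E'
from h import *
s=load('scene0'); f=lambda c:(175+c[0]/5-.4,185+c[1]/5-.4)
C=[(60,185),(393,55),(568,355),(212,505)]
W=np.array([at_z(s,*f(c),.01)[:2] for c in C]); S=np.array([(-.18,-.065),(-.18,.185),(.09,.185),(.09,-.065)])
H=(S-S.mean(0)).T@(W-W.mean(0)); a=np.arctan2(H[0,1]-H[1,0],H[0,0]+H[1,1])
R=np.array([[np.cos(a),-np.sin(a)],[np.sin(a),np.cos(a)]]); t=W.mean(0)-R@S.mean(0)
w=lambda x,y,z: np.r_[R@[x,y]+t,z]
E
python3 - <<'E'
from fit import *
print('yaw',a,'org',t,'res mm',((S@R.T+t-W)*1e3).round(1).tolist())
cr=lambda P:((proj(s,P)+.4-[175,185])*5).round().tolist()
print('bar level',cr([w(.06,0,.205),w(.145,0,.205)]),'pivot',cr([w(-.13,.124,.055)]))
print('bar top',w(.115,0,.205)); piv=w(-.13,.124,0)
h=at_z(s,*f((640,130)),.101);d=h-piv;print('post top',h,np.hypot(*d[:2]),'ang',np.arctan2(d[1],d[0])-a)
for c in [(467,55),(648,98),(598,268-50),(408,190)]:
    q=at_z(s,*f(c),.056);print('rim',q)
for th in (.5,.6,.7,.8,.9,1.0):
  g=a+th;u=np.array([np.cos(g),np.sin(g)]);n=np.array([-u[1],u[0]])
  print(th,cr([np.r_[piv[:2]+u*.205,.101]]),cr([np.r_[piv[:2]+u*(.13+i*.065)+n*j*.06,.056] for i,j in((-1,1),(1,1),(1,-1),(-1,-1))]))
th=np.array([np.cos(a),np.sin(a)]);print('closed post',piv[:2]+.205*th)
print('bystanders', at_z(s,128,268,.09),at_z(s,139,318,.09))
E
```

```text
yaw 0.027139305150937345 org [ 0.54948315 -0.15058434] res mm [[-2.9, -2.2], [-1.6, 2.0], [1.6, 2.1], [2.9, -1.8]]
bar level [[267.0, 266.0], [329.0, 384.0]] pivot [[341.0, 98.0]]
bar top [ 0.6644408 -0.1474637  0.205    ]
post top [0.5490559  0.12243026 0.101     ] 0.20234318564589396 ang 0.8271504944578287
rim [0.41869101 0.0602328  0.056     ]
rim [0.50060777 0.15519117 0.056     ]
rim [0.57255611 0.08330621 0.056     ]
rim [ 0.5023674 -0.0193169  0.056    ]
0.5 [[601.0, 210.0]] [[473.0, 84.0], [636.0, 177.0], [531.0, 306.0], [365.0, 206.0]]
0.6 [[617.0, 187.0]] [[471.0, 73.0], [644.0, 153.0], [556.0, 288.0], [379.0, 203.0]]
0.7 [[631.0, 163.0]] [[468.0, 63.0], [648.0, 127.0], [577.0, 269.0], [392.0, 199.0]]
0.8 [[642.0, 138.0]] [[463.0, 53.0], [649.0, 102.0], [597.0, 247.0], [404.0, 194.0]]
0.9 [[649.0, 113.0]] [[457.0, 44.0], [647.0, 78.0], [613.0, 225.0], [416.0, 188.0]]
1.0 [[653.0, 87.0]] [[450.0, 35.0], [642.0, 53.0], [626.0, 201.0], [427.0, 181.0]]
closed post [ 0.62109067 -0.0245948 ]
bystanders [ 0.51542433 -0.43894959  0.09      ] [ 0.68274395 -0.45407721  0.09      ]
```

```bash
python3 -m handwheel '[20,35,20,0.03,1, 24,43,20,0.03,1, 24,43,0,0.03,1, 24,43,0,0.03,1, 24,43,0,0.03,1, 24,43,0,0.03,1, 24,43,0,0.03,1, 24,43,0,0.03,1]' 15
python3 -m handwheel '[24,43,0,0.03,1, 24,43,0,0.03,1, 24,43,0,0.03,1, 24,43,0,0.03,1, 24,43,0,0.03,1, 24,43,0,0.03,1, 14,25,0,0.03,1, 0,0,0,0,1]'
python3 - <<'E'
from fit import *
o=robot.observe();print(o['time'],o['tool_pos'],o['tool_rot'])
snap('wrist','wr0'); q=load('wr0'); print(proj(q,[.548,.125,.101]))
E
```

```text
time: 0.9
tool_pos: [0.3971, -0.1457, 0.2795]
tool_rot: [3.142, 0.0, 0.653]
contact_force: [1.0, -0.2, -0.1]
opening: 0.0918
grip_force: 0.0
time: 1.7
tool_pos: [0.5554, 0.1386, 0.2783]
tool_rot: [-3.14, 0.0, 0.867]
contact_force: [-0.1, 0.2, -0.2]
opening: 0.0916
grip_force: 0.0
1.7 [0.55544911 0.1385756  0.27826323] [-3.14027134e+00  2.68222956e-04  8.66507238e-01]
[[287.00420788 204.95512464]]
```

View pics/wr0.png

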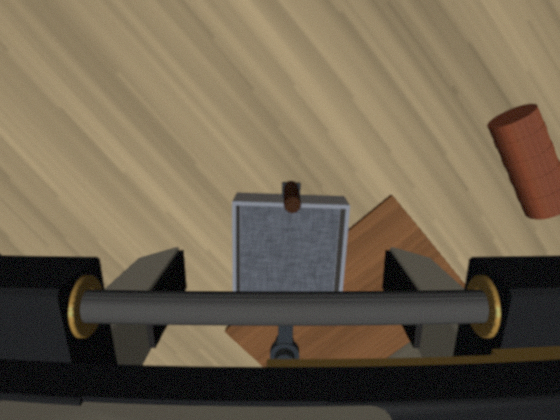

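Wrist view: the post is centred near (291,197), the tray is below it, the pivot is at (285,348), and the large roller is at right (525,160).

```bash
python3 - <<'E'
from fit import *
q=load('wr0')
print(q['T'][2,:3],-q['T'][:3,:3].T@q['T'][:3,3])
for z in(.101,.026): print(z,proj(q,[.548,.125,z]))
print('piv',proj(q,w(-.13,.124,.055)),at_z(q,285,347,.055),w(-.13,.124,.055))
p=at_z(q,292,204,.101);print(p)
for c in[(235,203),(349,204)]:print('rim corner',at_z(q,*c,.056))
d=p-w(-.13,.124,0);print(np.hypot(*d[:2]),np.arctan2(d[1],d[0])-a)
E
```

```text
[-0.17908012 -0.20875173 -0.9614328 ] [0.60296173 0.19314493 0.42008951]
0.101 [[287.00420788 204.95512464]]
0.026 [[286.50631552 186.54351462]]
piv [[286.75829965 362.6743955 ]] [ 0.42877268 -0.01220759  0.055     ] [ 0.41616616 -0.03015768  0.055     ]
[0.55192453 0.12279966 0.101     ]
rim corner [0.5016772  0.15102657 0.056     ]
rim corner [0.58855673 0.07546608 0.056     ]
0.20451474315231274 0.8177591468541158
```

```bash
python3 -m handwheel '[-4,-15,-40,-0.03,1, 0,0,-45,0,0.7, 0,0,-45,0,0.7, 0,0,-40,0,0.7, 0,0,-28,0,0.7, 0,0,0,0,0.7]' 
python3 -m handwheel '[0,0,0,0,0, 0,0,0,0,0, 0,0,0,0,0, 0,0,0,0,0, 0,0,0,0,0]' 15
python3 -c "
from fit import *
o=robot.observe()['tool_pos'];p=w(-.13,.124,0);print(p,o)
d=o-p;r=np.hypot(*d[:2]);g=np.arctan2(d[1],d[0]);print(r,g-a)
P=[p[:2]+.205*np.array([np.cos(x),np.sin(x)]) for x in np.linspace(g,a,13)]
print((np.diff(P,axis=0)*1e3).round(1).tolist(),P[-1])
"
```

```text
time: 2.35
tool_pos: [0.5475, 0.1187, 0.0779]
tool_rot: [-3.136, 0.007, 0.83]
contact_force: [-0.1, -0.7, 0.1]
opening: 0.0647
grip_force: 0.0
time: 2.85
tool_pos: [0.5511, 0.1204, 0.0824]
tool_rot: [3.141, -0.001, 0.832]
contact_force: [0.7, -0.2, 0.6]
opening: 0.029
grip_force: 0.0
[ 0.41616616 -0.03015768  0.        ] [0.55108228 0.12039894 0.08237757]
0.2021624489907121 0.8129921917821272
[[10.0, -9.6], [9.3, -10.3], [8.6, -10.9], [7.9, -11.4], [7.1, -11.9], [6.3, -12.4], [5.4, -12.8], [4.5, -13.1], [3.6, -13.4], [2.7, -13.6], [1.8, -13.8], [0.8, -13.9]] [ 0.62109067 -0.0245948 ]
```

```bash
python3 -m handwheel '[0,0,0,0,0, 0,0,0,0,0, 0,0,0,0,0, 0,0,0,0,0]' 15
```

```text
time: 3.25
tool_pos: [0.5506, 0.1205, 0.0817]
tool_rot: [-3.141, -0.0, 0.832]
contact_force: [-2.1, 1.3, 4.1]
opening: 0.0155
grip_force: 15.0
```

```bash
python3 -m handwheel '[10,-9.6,0,-0.068,0, 9.3,-10.3,0,-0.068,0, 8.6,-10.9,0,-0.068,0, 7.9,-11.4,0,-0.068,0, 7.1,-11.9,0,-0.068,0, 6.3,-12.4,0,-0.068,0, 0,0,0,0,0]'
python3 -c "
from fit import *
o=robot.observe();p=w(-.13,.124,0);d=o['tool_pos']-p;print(np.hypot(*d[:2]),np.arctan2(d[1],d[0])-a,o['torque'])"
```

```text
time: 3.95
tool_pos: [0.5995, 0.0516, 0.0817]
tool_rot: [3.141, 0.003, 0.42]
contact_force: [-4.5, -4.3, 6.5]
opening: 0.0157
grip_force: 15.0
0.20076383205447154 0.3925176322540606 [-0.63622425  0.81839556 -0.08795899]
```

```bash
python3 -m handwheel '[5.4,-12.8,0,-0.068,0, 4.5,-13.1,0,-0.068,0, 3.6,-13.4,0,-0.068,0, 2.7,-13.6,0,-0.068,0, 1.8,-13.8,0,-0.068,0, 0.8,-13.9,0,-0.068,0, 0,0,0,0,0]'
python3 - <<'E'
from fit import *
o=robot.observe();p=w(-.13,.124,0);d=o['tool_pos']-p;print(np.hypot(*d[:2]),np.arctan2(d[1],d[0])-a,o['torque'])
snap('scene','scene1'); 
p=cv2.imread('pics/scene1.png')[185:295,175:325]
cv2.imwrite('pics/crop1.png',cv2.resize(p,None,fx=5,fy=5,interpolation=cv2.INTER_CUBIC))
E
```

```text
time: 4.65
tool_pos: [0.6159, -0.0285, 0.0817]
tool_rot: [3.141, 0.007, 0.013]
contact_force: [-12.2, -2.6, 10.5]
opening: 0.0155
grip_force: 15.0
0.19979065959196712 -0.018811359016843603 [-0.22397595  1.84301765 -0.10198883]
```

View pics/crop1.png

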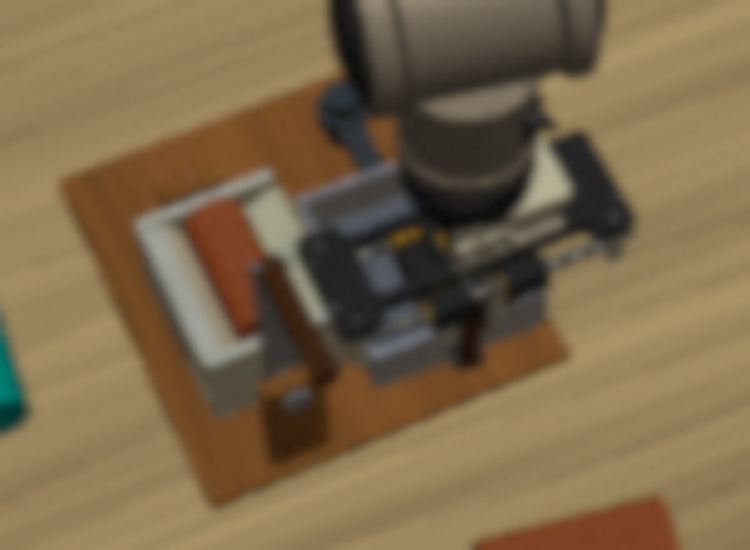

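The tray is in and still gripped; the mould is level and the roller is still in it. I'll release, lift clear, and measure how square the tray is.

```bash
python3 -m handwheel '[-3,0,0,0,0, 0,0,0,0,0.5, 0,0,0,0,0.5, 0,0,0,0,0.5, 0,0,30,0,0.5, 0,0,50,0,0.5, 0,30,50,0,0.5, 0,50,50,0,0.5]'
python3 -m handwheel '[0,50,20,0,0.3, 0,50,0,0,0.3, 0,50,0,0,0.3]'
python3 - <<'E'
from fit import *
snap('scene','scene2'); snap('side','side2')
a_=cv2.imread('pics/scene2.png')[185:295,175:325]; b=cv2.imread('pics/side2.png')[190:310,230:380]
cv2.imwrite('pics/crop2.png',cv2.resize(a_,None,fx=5,fy=5,interpolation=cv2.INTER_CUBIC))
E
```

```text
time: 5.5
tool_pos: [0.6162, 0.0337, 0.2424]
tool_rot: [3.141, -0.002, 0.013]
contact_force: [0.8, 0.1, -0.0]
opening: 0.0459
grip_force: 0.0
time: 5.8
tool_pos: [0.6158, 0.1826, 0.2594]
tool_rot: [-3.141, -0.002, 0.015]
contact_force: [0.2, -0.3, -0.1]
opening: 0.029
grip_force: 0.0
```

View pics/crop2.png

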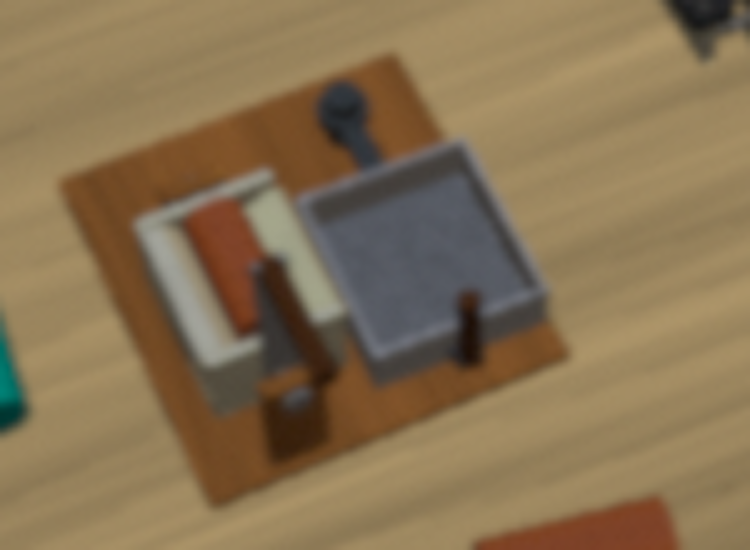

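Tray rim corners are at crop (464,140), (299,198), (549,294) and (372,358); the post top is at (469,297).

```bash
python3 - <<'E'
from fit import *
s=load('scene2')
ang=lambda c,e,z:(lambda d:np.arctan2(d[1],d[0]))(at_z(s,*f(e),z)-at_z(s,*f(c),z))
print('a',a,'board',ang((60,185),(212,505),.01),ang((393,55),(568,355),.01),ang((60,185),(393,55),.01)-np.pi/2,ang((212,505),(568,355),.01)-np.pi/2)
print('tray',ang((464,140),(549,294),.056),ang((299,198),(372,358),.056),ang((299,198),(464,140),.056)-np.pi/2,ang((372,358),(549,294),.056)-np.pi/2)
print('mould',ang((270,172),(345,308),.105),ang((137,222),(210,366),.115))
print('bar',ang((268,266),(322,376),.205))
cr=lambda P:((proj(s,P)+.4-[175,185])*5).round().tolist()
Rx=R
for th in(-.04,-.02,0,.02,.04):
  g=a+th;u=np.array([np.cos(g),np.sin(g)]);n=np.array([-u[1],u[0]]);piv=w(-.13,.124,0)[:2]
  print(th,cr([np.r_[piv+u*.205,.101]]),cr([np.r_[piv+u*(.13+i*.065)+n*j*.06,.056] for i,j in((-1,1),(-1,-1),(1,1),(1,-1))]))
# depth cloud of tray rim & mould for finer fit
v,u_=np.mgrid[185:295,175:325]; d=s['d'][185:295,175:325]
n=cv2.undistortPoints(np.stack([u_,v],-1).reshape(-1,1,2).astype(float),s['K'],s['D'])[:,0]
X=np.c_[n,np.ones(len(n))]*d.reshape(-1,1); X=(X-s['T'][:3,3])@s['T'][:3,:3]; L=(X[:,:2]-t)@R
m=(X[:,2]>.04)&(X[:,2]<.065)&(L[:,1]>.055)&(L[:,0]>-.09)&(L[:,0]<.09); print(m.sum(),L[m].min(0),L[m].max(0))
r=cv2.minAreaRect((L[m]*1000).astype(np.float32)); print('tray rect in stand',r)
m=(X[:,2]>.075)&(X[:,2]<.125)&(abs(L[:,1])<.06)&(abs(L[:,0])<.075);print('mould rect',cv2.minAreaRect((L[m]*1000).astype(np.float32)))
m=(X[:,2]>.15);print('bar pts',L[m].min(0),L[m].max(0),X[m,2].max())
E
```

```text
a 0.027139305150937345 board 0.026355943091567077 0.027120369285307214 0.032847311647355326 0.02236636605350606
tray 0.0022155496625750628 -0.028689151349539865 -0.019196462856415852 -0.02760825022346558
mould 0.03940720600300799 0.037533066350859186
bar 0.007182846119478952
-0.04 [[464.0, 305.0]] [[463.0, 141.0], [292.0, 202.0], [545.0, 296.0], [369.0, 363.0]]
-0.02 [[470.0, 302.0]] [[464.0, 139.0], [295.0, 203.0], [550.0, 293.0], [375.0, 362.0]]
0 [[476.0, 300.0]] [[465.0, 137.0], [298.0, 204.0], [555.0, 289.0], [382.0, 361.0]]
0.02 [[482.0, 297.0]] [[466.0, 135.0], [300.0, 204.0], [559.0, 285.0], [389.0, 360.0]]
0.04 [[488.0, 294.0]] [[467.0, 133.0], [303.0, 205.0], [564.0, 281.0], [395.0, 359.0]]
415 [-0.08753048  0.05845101] [0.08183533 0.18293568]
tray rect in stand ((-2.7987747192382812, 120.50410461425781), (121.4973373413086, 169.5316162109375), 88.53311157226562)
mould rect ((-0.1508636474609375, 2.791004180908203), (97.70296478271484, 148.91012573242188), 89.74334716796875)
bar pts [ 0.05506234 -0.22731149] [0.79527357 0.29924527] 1.4197061646284228
```

```bash
python3 -m handwheel '[-18,-48,20,0,0.3, -18,-48,20,0,0.3, -18,-48,0,0,0.3, -18,-48,0,0,0.3, -18,-40,0,0,0.3, 0,0,0,0,0.3, 0,0,0,0,0.3]'
python3 - <<'E'
from fit import *
snap('wrist','wr1')
E
```

```text
time: 6.6
tool_pos: [0.5296, -0.0412, 0.2948]
tool_rot: [-3.141, -0.0, 0.013]
contact_force: [0.2, -0.1, -0.6]
opening: 0.0276
grip_force: 0.0
```

View pics/wr1.png

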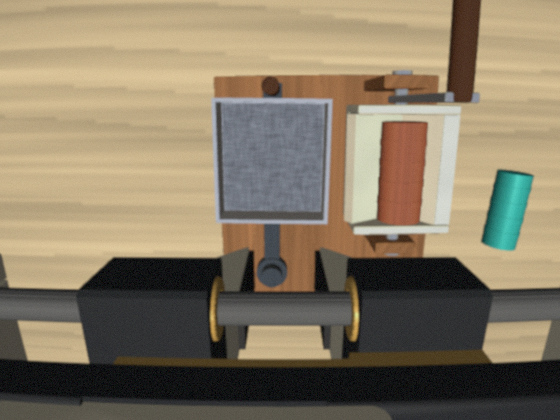

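Wrist view: tray rim (214–332, 98–222), post top (271,86), pivot (272,268), board corner (215,77), and the roller in the mould at (402,172). I'll enlarge for the edges.

```bash
python3 -c "
import cv2
p=cv2.imread('pics/wr1.png')[65:295,200:490]
cv2.imwrite('pics/crop3.png',cv2.resize(p[:215,:285],None,fx=2.75,fy=2.75,interpolation=cv2.INTER_CUBIC))"
```

```text
(no output)
```

View pics/crop3.png

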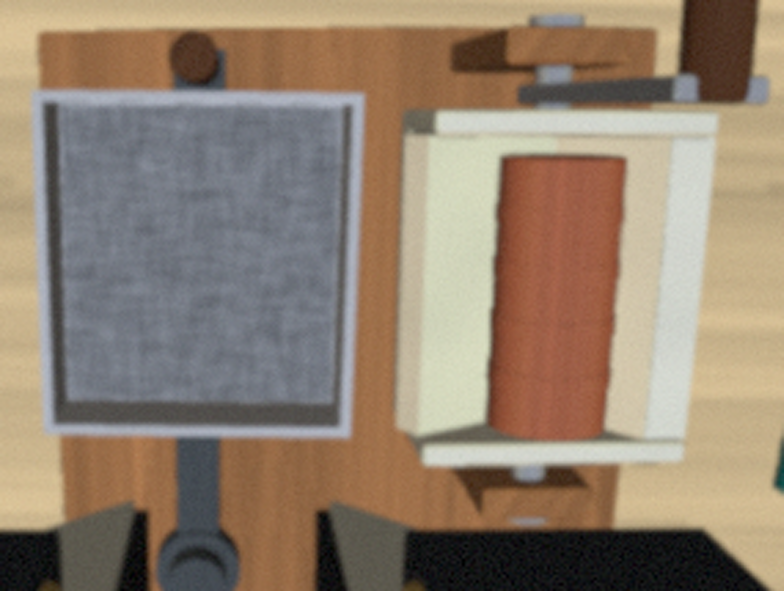

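```bash
python3 - <<'E'
from fit import *
s=load('wr1'); g=lambda c:(200+c[0]/2.75-.32,65+c[1]/2.75-.32)
P=lambda c,z:at_z(s,*g(c),z)
def ang(c,e,z,o=0): d=P(e,z)-P(c,z); return round(np.arctan2(d[1],d[0])-o,4)
h=np.pi/2
print('board left',ang((65,505),(40,32),.01),'top',ang((656,29),(40,32),.01,h),'right',ang((613,520),(656,29),.01))
print('tray L',ang((46,432),(33,93),.056),'R',ang((350,437),(365,96),.056),'T',ang((365,96),(33,93),.056,h),'B',ang((350,437),(46,432),.056,h))
pv,po=P((198,562),.055),P((195,57),.101);d=po-pv;print('pivot',pv,w(-.13,.124,.055),'post',po,np.hypot(*d[:2]),np.arctan2(d[1],d[0]))
print('roller axis',ang((548,438),(563,156),.12),'roller ends',P((548,438),.12),P((563,156),.12))
print('mould R',ang((683,440),(718,135),.115),'T',ang((718,115),(437,112),.115,h),'B',ang((683,460),(424,466),.115,h),'bar',ang((717,100),(720,0),.213))
print('bar near end',P((717,100),.205),'expect',w(.06,0,.205))
print('board corner',P((40,32),.01),w(.09,.185,.01))
E
```

```text
board left 0.0227 top 0.0256 right 0.026
tray L 0.0053 R 0.0015 T 0.004 B -0.0028
pivot [ 0.42594041 -0.02784389  0.055     ] [ 0.41616616 -0.03015768  0.055     ] post [ 0.61887395 -0.02726596  0.101     ] 0.19293441419667645 0.002995506076718692
roller axis 0.0427 roller ends [ 0.50158011 -0.14354414  0.12      ] [ 0.59147467 -0.13970381  0.12      ]
mould R 0.0152 T 0.0192 B 0.035 bar 0.0846
bar near end [ 0.60801698 -0.14637298  0.205     ] expect [ 0.60946105 -0.14895618  0.205     ]
board corner [0.63201726 0.0374221  0.01      ] [0.63442985 0.03678977 0.01      ]
```

The tray is about 0.023 rad past square, or 4.7 mm at the post. I'll regrip the post with the gripper centred 4.7 mm further +y to square it.

```bash
python3 -m handwheel '[43,9,0,0,0.5, 43.4,8.4,-13,0,0.5, 0,0,-45,0.01,0.5, 0,0,-45,0,0.5, 0,0,-45,0,0.5, 0,0,-35,0,0.5, 0,0,-30,0,0.5, 0,0,0,0,0.5]'
python3 -m handwheel '[0,0,0,0,0, 0,0,0,0,0, 0,0,0,0,0, 0,0,0,0,0, 0,0,0,0,0, 0,0,0,0,0, 0,0,0,0,0]' 15
```

```text
time: 7.45
tool_pos: [0.6137, -0.0207, 0.0768]
tool_rot: [-3.14, 0.009, 0.028]
contact_force: [-0.4, 1.0, -0.6]
opening: 0.0459
grip_force: 0.0
time: 8.15
tool_pos: [0.6175, -0.0233, 0.0834]
tool_rot: [3.14, -0.004, 0.026]
contact_force: [0.9, -2.0, 7.3]
opening: 0.0158
grip_force: 15.0
```

```bash
python3 -m handwheel '[0,0,0,0,0.5, 0,0,0,0,0.5, 0,0,0,0,0.5, 0,0,30,0,0.5, 0,0,50,0,0.5, -20,0,50,0,0.5, -30,-9,50,0,0.3, -37,-9,32,-0.01,0.3]'
python3 -m handwheel '[0,0,0,0,0.3, 0,0,0,0,0.3, 0,0,0,0,0.3]'
cat > flow.py <<'E'
from fit import *
def track(A,B,C):
    a0,b0=load(A),load(B); g=np.array([[200+c[0]/2.75-.32,65+c[1]/2.75-.32] for c in C],np.float32)[:,None]
    gr=lambda s:cv2.cvtColor(s['p'],cv2.COLOR_BGR2GRAY)
    n,st,er=cv2.calcOpticalFlowPyrLK(gr(a0),gr(b0),g,None,winSize=(13,13),maxLevel=3); return n[:,0],st.ravel(),er.ravel()
E
python3 - <<'E'
from flow import *
snap('wrist','wr2'); s=load('wr2')
C=[(33,93),(365,96),(350,437),(46,432),(40,32),(718,115),(683,460),(424,466),(195,57)]
n,st,er=track('wr1','wr2',C);print(n.round(1).tolist(),st,er.round())
def ang(i,j,z,o=0): d=at_z(s,*n[j],z)-at_z(s,*n[i],z);return round(np.arctan2(d[1],d[0])-o,4)
h=np.pi/2
print('tray',ang(3,0,.056),ang(2,1,.056),ang(1,0,.056,h),ang(2,3,.056,h),'mould',ang(6,5,.115),ang(6,7,.115,h),'post',at_z(s,*n[8],.101))
E
```

```text
time: 8.95
tool_pos: [0.5354, -0.0393, 0.2848]
tool_rot: [3.141, -0.003, 0.017]
contact_force: [0.4, -0.3, 0.8]
opening: 0.0345
grip_force: 0.0
time: 9.25
tool_pos: [0.5353, -0.0391, 0.2811]
tool_rot: [-3.141, 0.002, 0.016]
contact_force: [0.2, 0.2, -0.6]
opening: 0.0276
grip_force: 0.0
[[209.1999969482422, 104.4000015258789], [332.20001220703125, 103.69999694824219], [328.70001220703125, 231.3000030517578], [215.6999969482422, 231.5], [214.3000030517578, 80.19999694824219], [471.29998779296875, 116.4000015258789], [457.79998779296875, 230.6999969482422], [358.5, 245.0], [267.79998779296875, 91.0]] [1 1 1 1 1 1 1 1 1] [ 9.  2.  2.  4.  1. 12.  6.  2.  2.]
tray 0.0162 0.0203 0.0191 0.0172 mould 0.0228 0.1629 post [ 0.61852515 -0.02411576  0.101     ]
```

Tray is now within about 0.007 rad of square. Next the mould handle.

```bash
python3 -m handwheel '[32,-27,5,0.01,0.65, 32,-27,4,0,0.65, 32,-27,0,0,0.65, 32.7,-27,0,0,0.65, 0,0,-30,0,0.65, 0,0,-30,0,0.65, 0,0,-29,0,0.65, 0,0,0,0,0.65]'
python3 -m handwheel '[0,0,0,0,0.65, 0,0,0,0,0.65]'
```

```text
time: 10.1
tool_pos: [0.6619, -0.1463, 0.195]
tool_rot: [-3.137, 0.012, 0.026]
contact_force: [-0.7, -1.0, -0.2]
opening: 0.0597
grip_force: 0.0
time: 10.3
tool_pos: [0.665, -0.1475, 0.204]
tool_rot: [3.141, -0.002, 0.026]
contact_force: [0.9, -0.4, 1.1]
opening: 0.0599
grip_force: 0.0
```

```bash
python3 -m handwheel '[0,0,-4,0,0.65, 0,0,0,0,0, 0,0,0,0,0, 0,0,0,0,0, 0,0,0,0,0, 0,0,0,0,0, 0,0,0,0,0, 0,0,0,0,0]' 15
python3 -m handwheel '[0,0,0,0,0, 0,0,0,0,0, 0,0,0,0,0]'
```

```text
time: 11.1
tool_pos: [0.664, -0.147, 0.1986]
tool_rot: [-3.141, -0.0, 0.026]
contact_force: [-0.7, 2.4, 1.0]
opening: 0.0154
grip_force: 15.0
time: 11.4
tool_pos: [0.664, -0.1471, 0.1986]
tool_rot: [-3.141, -0.0, 0.026]
contact_force: [-0.2, 1.9, 2.0]
opening: 0.0151
grip_force: 15.0
```

```bash
python3 -m handwheel '[-0.3,10.5,-0.5,0,0, -0.3,10.3,-1.3,0,0, -0.3,10.3,-2.3,0,0, -0.3,9.9,-3.1,0,0, -0.2,9.7,-4,0,0, 0,0,0,0,0]' 20
python3 -m handwheel '[-0.3,9.3,-4.9,0,0, -0.1,4.4,-2.8,0,0, -0.1,4.4,-2.8,0,0, -0.1,4.2,-3.2,0,0, -0.1,4.1,-3.2,0,0, -0.1,3.9,-3.5,0,0, -0.1,3.9,-3.5,0,0, 0,0,0,0,0]'
python3 -m handwheel '[0,0,0,0,0, 0,0,0,0,0, 0,0,0,0,0, 0,0,0,0,0, 0,0,0,0,0, 0,0,0,0,0, 0,0,0,0,0, 0,0,0,0,0]'
python3 -m handwheel '[0,0,0,0,0, 0,0,0,0,0, 0,0,0,0,0, 0,0,0,0,0, 0,0,0,0,0, 0,0,0,0,0, 0,0,0,0,0, 0,0,0,0,0]'
python3 - <<'E'
from fit import *
snap('scene','scene3'); snap('side','side3')
A=cv2.imread('pics/scene3.png')[185:295,175:325];B=cv2.imread('pics/side3.png')[195:305,240:390]
cv2.imwrite('pics/crop4.png',np.hstack([cv2.resize(x,(400,293),interpolation=cv2.INTER_CUBIC) for x in(A,B)]))
E
```

```text
time: 12.0
tool_pos: [0.6633, -0.0961, 0.1878]
tool_rot: [3.14, -0.002, 0.027]
contact_force: [2.6, -0.6, 1.8]
opening: 0.0151
grip_force: 20.0
time: 12.8
tool_pos: [0.6624, -0.0626, 0.1631]
tool_rot: [3.141, -0.002, 0.026]
contact_force: [4.2, -2.5, -0.1]
opening: 0.0151
grip_force: 20.0
time: 13.6
tool_pos: [0.6624, -0.0625, 0.1631]
tool_rot: [3.141, -0.001, 0.026]
contact_force: [4.9, -2.5, 0.3]
opening: 0.0152
grip_force: 20.0
time: 14.4
tool_pos: [0.6624, -0.0626, 0.1631]
tool_rot: [3.141, -0.001, 0.026]
contact_force: [5.8, -2.3, 0.7]
opening: 0.0156
grip_force: 20.0
```

View pics/crop4.png

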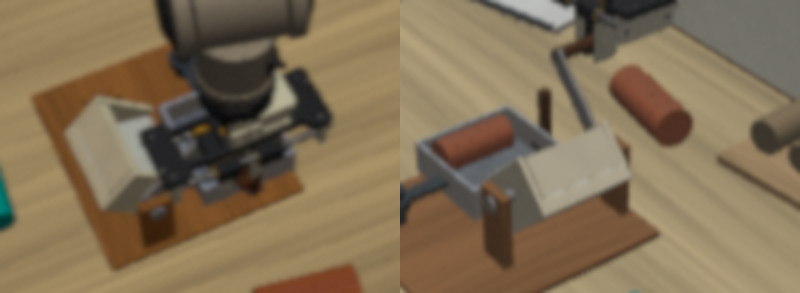

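The side view (right) shows the mould tipped about 45° and the roller lying in the tray at crop (475,140). I'll check that it's at rest with a frame difference after a further hold.

```bash
python3 -m handwheel '[0,0,0,0,0, 0,0,0,0,0, 0,0,0,0,0, 0,0,0,0,0, 0,0,0,0,0, 0,0,0,0,0, 0,0,0,0,0, 0,0,0,0,0]' >/dev/null
python3 - <<'E'
from fit import *
snap('side','side4'); d=cv2.absdiff(load('side3')['p'],load('side4')['p'])[235:265,245:290]; print('diff',d.mean(),d.max())
E
python3 -m handwheel '[0.1,-3.9,3.5,0,0, 0.1,-3.9,3.5,0,0, 0.1,-4.1,3.2,0,0, 0.1,-4.2,3.2,0,0, 0.2,-8.8,5.6,0,0, 0.3,-9.3,4.9,0,0, 0.2,-9.7,4,0,0, 0.3,-9.9,3.1,0,0]'
python3 -m handwheel '[0.3,-10.3,2.3,0,0, 0.3,-10.3,1.3,0,0, 0.3,-10.5,0.5,0,0, 0,0,0,0,0, 0,0,0,0,0]'
```

```text
diff 0.4634567901234568 3
time: 16.15
tool_pos: [0.6635, -0.1129, 0.195]
tool_rot: [-3.136, -0.001, 0.027]
contact_force: [1.5, 8.9, 5.2]
opening: 0.0151
grip_force: 20.0
time: 16.65
tool_pos: [0.664, -0.1466, 0.1987]
tool_rot: [-3.14, -0.0, 0.026]
contact_force: [0.9, 0.7, 5.2]
opening: 0.0153
grip_force: 20.0
```

```bash
python3 -m handwheel '[0,-0.4,0,0,0, 0,0,0,0,0.5, 0,0,0,0,0.5, 0,0,0,0,0.5, 0,0,30,0,0.5, 0,0,40,0,0.5, 0,0,26,0,0.5, -34,26,0,0,0.3]'
python3 -m handwheel '[-33,26,0,0,0.3, -33,26,0,0,0.3, -34,27,0,-0.01,0.3, 0,0,0,0,0.3, 0,0,0,0,0.3]'
python3 - <<'E'
from fit import *
snap('wrist','wr3')
p=cv2.imread('pics/wr3.png')[65:280,200:485]
cv2.imwrite('pics/crop5.png',cv2.resize(p,None,fx=2.75,fy=2.75,interpolation=cv2.INTER_CUBIC))
print(robot.observe()['time'])
E
```

```text
time: 17.45
tool_pos: [0.6343, -0.125, 0.298]
tool_rot: [3.137, -0.01, 0.023]
contact_force: [-0.1, 0.5, 0.5]
opening: 0.0414
grip_force: 0.0
time: 17.95
tool_pos: [0.5298, -0.0424, 0.295]
tool_rot: [3.141, -0.001, 0.017]
contact_force: [0.7, -0.1, -0.0]
opening: 0.0277
grip_force: 0.0
18.0
```

View pics/crop5.png

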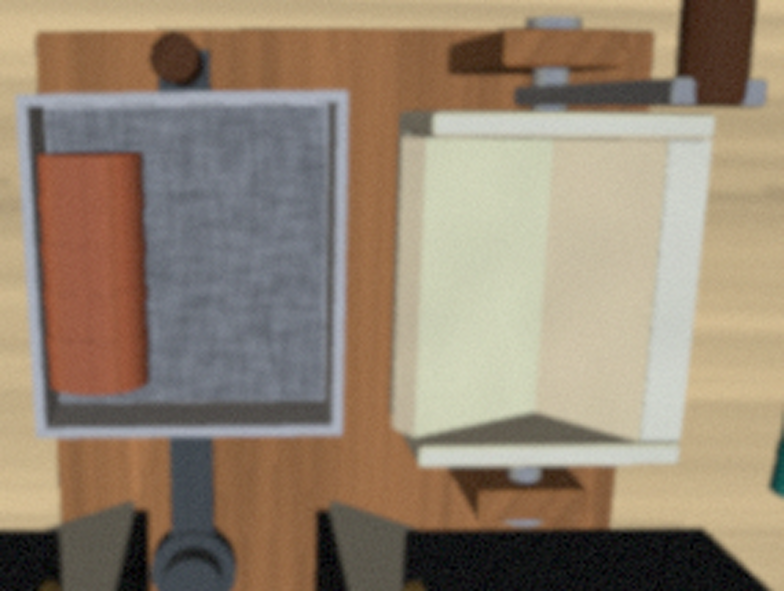

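The roller lies in the tray at (93,272), the mould looks as it did at the start, and the tray corners are (17,97), (348,92), (342,437) and (39,437).

```bash
python3 - <<'E'
from fit import *
s=load('wr3'); P=lambda c,z:at_z(s,200+c[0]/2.75-.32,65+c[1]/2.75-.32,z)
def ang(c,e,z,o=0): d=P(e,z)-P(c,z); return round(np.arctan2(d[1],d[0])-o,4)
h=np.pi/2
print('board',ang((61,505),(37,32),.01),ang((653,31),(37,32),.01,h),'tray',ang((39,437),(17,97),.056),ang((342,437),(348,92),.056),ang((348,92),(17,97),.056,h),ang((342,437),(39,437),.056,h))
print('post',P((177,58),.101),'bar',P((717,103),.205))
E
```

```text
board 0.021 0.0235 tray 0.0299 0.0259 0.0279 0.0154
post [ 0.6192589 -0.0244124  0.101    ] bar [ 0.60816549 -0.14928814  0.205     ]
```

```bash
python3 -c "
from cell import robot
print(robot.hand_in())"
```

```text
the job is handed in; nothing more can be done
None
```

I handed the job in at about 18 s: the tray sits square under the lip with the roller at rest in it, the mould was held at about 45° and is back level, and the roller, mug, jar and spatula were not touched.

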